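# Dump the used sample vial from the tipping cup

### The arm

A 7-joint arm with a two-finger parallel gripper is mounted at the origin on the work surface. World frame = base frame: x ahead of the robot, y to its left, z up, the work surface at z = 0. Lengths are in m, angles in rad, forces in N, time in s.
With the tool pointing down it reaches from about 0.425 to 0.875 m from the base axis. Payload 4.7 kg.
Tool frame: the origin (TCP) lies where the fingers leave the gripper's body, on its centre line; the fingertips stand 70 mm ahead of it and the grasp point (between the pads) lies 51 mm ahead of it; z points along the fingers, y is the line along which they close (so a half turn about z gives the same grasp; the last joint's range is limited). The gripper opens to 87 mm and grips with 3 to 60 N. Pads are 19 mm wide; open, the fingers measure 117 mm over their backs; the gripper's body (75 mm by 190 mm) begins 51 mm behind the grasp point.
Start: joints at [1.31, 0.321, -0.07, 1.45, 0.023, 1.371, -0.057], TCP at [0.176, -0.626, 0.292] pointing down, gripper open.
Joint ranges: [-2.86, 2.86], [-0.3, 2.09], [-1.38, 1.24], [0.06, 2.45], [-1.56, 4.7], [0.09, 2.05], [-2.69, 2.69]. Speed limits (rad/s): [2.57, 2.57, 3.14, 3.14, 3.14, 3.14, 3.14].

### API

Orientations are given as a rotation vector (axis times angle).
In Python, from bench import get_state, get_image, get_calibration, close_job gives the robot as it stands.
- The arm moves only by the tool send_rows, never from a script. Its argument "rows" is a list of rows, each an object of numbers: "hand": the finger opening in mm, from 0 to 87; "x", "y", "z": the shift along the world's x, y, z in mm; "roll": the turn about the world's z in degrees. A call has 1 to 10 rows; each row shifts and turns the commanded pose from where the row before left it; what a row does not reach is not made up. A row lasts 1/10 s, in which the tool goes at most 50 mm and 8.59 degrees, less where a joint would pass 70% of its speed; a pose out of reach is approached as far as the arm can. A call is refused whole if a number of a shift passes 50 or a number of a turn 8.59, either way. A call with a gripper value outside its range is refused whole. The fingers move at their own pace and stop on an object; "force" is the grip in N (left out, the last holds). Time passes only in rows, so rows that do not move let the fingers close. It gives the time, the measured TCP pose, the force, the opening and the grip force at its end, in the units of the state.
- get_state(): the state, without advancing time (a new reading comes with each control period).
- get_image(name): name is "side" or "top"; returns the picture (400x640x3 uint8, blue, green, red); there is no depth.
- get_calibration(name): a dict with "mtx" (3x3 intrinsics, pixels), "world_from_camera" (4x4, takes a point from camera to world coordinates). Camera axes: x right, y down, z forward; pixel columns grow to the right and rows downward; lengths in m; the calibration is good to about 2 mm. A picture is of the moment at which its call begins. get_calibration takes no time and is no camera call.
- close_job(): hands the job in; it is judged then, once.
The state is a dict: "time": time; "joint_positions": joint angles; "qd": joint speeds; "joint_torque": joint torques, N m; "position": TCP position; "tool_rot": TCP orientation; "ft_force": force on the tool from outside, world axes, zero at the start; "torque": the same for the moment, N m; "grip_width": opening from 0.0 (shut) to 1.0 (fully open); "grip_force": force on a finger pad.
Only numpy, scipy, OpenCV 4.12 (cv2) and the standard library are available. Lean on these libraries where they do the work, as an engineer would, in place of code of your own. Each camera call takes 0.05 s, during which the arm holds its last target. There are 200 camera calls.

### The job

Two spring-loaded tipping cups stand on the laboratory bench. Press down the yellow paddle of the one that holds the used vial (orange cap) until it clicks past its latch and the cup tips over and drops the vial into the white tray below, then let the cup swing fully back home. Do not tip the other cup, which holds the blue-capped vial.

Things in the scene. Friction and masses are not known exactly. Their poses are not given: they have to be found in the camera images.
- used_paddle (a point): Middle of the top face of the yellow paddle (66 x 44 mm, 6 thick) beside the cup with the orange-capped vial. Turns with the cup; at home it slopes up 35 degrees away from the axle. Press straight down here with closed fingertips: 62 mm tips the cup about 1 rad. The latch yields after a few mm at about 6 N; then 3 N, rising to 7 N. Freed, it springs home. The rest of the stand stays below 190 mm.
- used_cup (a joint): Tip angle (rad) of the cup with the orange-capped vial: 0 home and latched, growing as the paddle goes down, stop at 1.2. The latch lets go at about 0.2; tipped over is past 0.45. The cup is an aluminium scoop 94 x 92 x 44 mm, axle 135 mm above the bench, open towards the dumping side.
- used_vial_mid (a point): Middle of the used vial: white cylinder, 24 mm diameter, 58 mm long, orange cap on one end, about 25 g, lying across the cup at its closed back at the start.
- used_tray (a point): Middle of the inner floor of the white tray fixed under that cup, 10 mm above the bench; inside 202 (x) x 92 (y) mm, walls 50 mm (far end 80). x: level, the way the cup dumps; y left; z up. The axle is parallel to y, 60 mm behind (-x) and 125 mm above; the paddle's middle at home is at (-2, -120, 166) mm in these axes.
- kept_cup (a joint): Tip angle (rad) of the other, identical cup, which holds the blue-capped vial: 0 is home and latched. Leave it alone.
Mind the look-alikes: they are no part of the job. What is shaped like the part that bears used_vial_mid but black or brown is not meant.

How it is judged:
By the outcome, as a careful person would: the job done as asked, in the order asked, and still so for the second after the job is handed in, with the robot touching nothing.
It also fails if it takes over 32 s, if anything falls off the work surface, if the arm or the gripper's body presses on something with over 40 N, if the wrist force passes 120 N, or if a joint passes its speed limit or range.

## Working session

There is one attempt and no reset: what is moved stays moved. The work goes in short steps, Python scripts to look and compute and a tool call to move; the robot and the scene stay as the last step left them, time stands still between calls to the robot, and variables do not carry over. Pictures are saved under pics/ and viewed, at most 10 in all, crops included, and the job is handed in when it is done.

Besides the shell and the picture viewer there is one more tool, called after "Request:" as name(argument=value, ...) on one line, values as JSON. send_rows: Moves the arm, as the interface text tells. Its arguments: {"type":"object","properties":{"rows":{"type":"array","items":{"type":"object","properties":{"hand":{"type":"number"},"x":{"type":"number"},"y":{"type":"number"},"z":{"type":"number"},"roll":{"type":"number"}}}},"force":{"type":"number"}},"required":["rows"]}

```bash
mkdir -p pics; python3 - <<'E'
from bench import *
import cv2
for n in("top","side"):
    cv2.imwrite(f"pics/{n}0.png",get_image(n)); c=get_calibration(n); print(n,c["mtx"],c["world_from_camera"])
s=get_state(); print(s["time"],s["position"],s["tool_rot"])
E
```

```text
top [[502.45712133   0.         332.54572411]
 [  0.         502.45712133 196.74469623]
 [  0.           0.           1.        ]] [[ 0.01128517 -0.99405727  0.10827184  0.33388059]
 [-0.99992895 -0.01080313  0.00503775  0.0057257 ]
 [-0.00383814 -0.108321   -0.99410856  1.12694729]
 [ 0.          0.          0.          1.        ]]
side [[520.43278036   0.         324.16956539]
 [  0.         520.43278036 200.83662946]
 [  0.           0.           1.        ]] [[-0.79214059 -0.41880594  0.4439762  -0.16006305]
 [-0.61022653  0.55739938 -0.56296494  0.77370627]
 [-0.011699   -0.71687343 -0.69710517  1.06015211]
 [ 0.          0.          0.          1.        ]]
0.1 [ 0.17624147 -0.62525252  0.29125154] [-3.11025577e+00 -4.30164211e-01  5.03211655e-04]
```

View pics/top0.png

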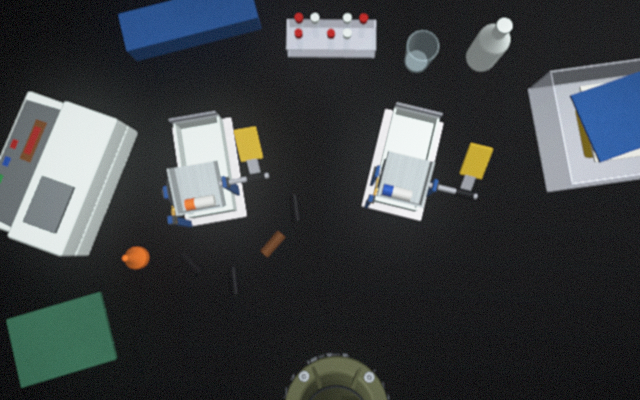

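View pics/side0.png

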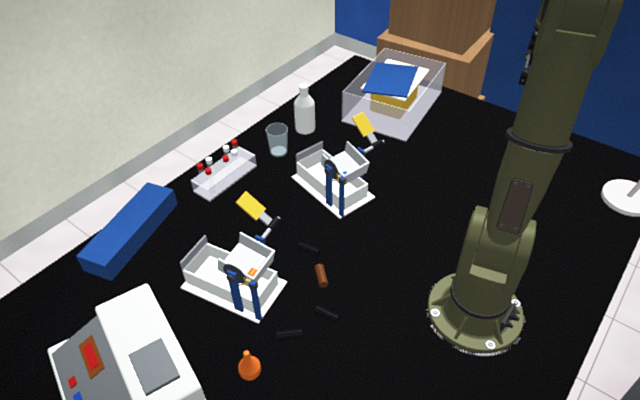

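The top view shows the orange-capped vial in the left cup at (197,203), with its paddle at (248,144). The blue-capped vial is in the right cup at (390,190), with its paddle at (477,160). Next I measure the left paddle and tray.

```bash
cat > h.py <<'E'
import numpy as np, cv2
from bench import *
from scipy.spatial.transform import Rotation as R
def ray(n,uv):
    c=get_calibration(n);T=np.array(c["world_from_camera"]);d=T[:3,:3]@np.linalg.inv(c["mtx"])@[uv[0],uv[1],1]
    return T[:3,3],d/np.linalg.norm(d)
def onz(n,uv,z):
    o,d=ray(n,uv);return o+d*(z-o[2])/d[2]
def tri(a,b):
    (o1,d1),(o2,d2)=ray("top",a),ray("side",b)
    s=np.linalg.lstsq(np.c_[d1,-d2],o2-o1,rcond=None)[0]
    p,q=o1+d1*s[0],o2+d2*s[1];return (p+q)/2,np.linalg.norm(p-q)
def blobs(img,lo,hi,box,amin=15):
    x0,y0,x1,y1=box;m=np.zeros(img.shape[:2],np.uint8)
    m[y0:y1,x0:x1]=cv2.inRange(cv2.cvtColor(img,cv2.COLOR_BGR2HSV),lo,hi)[y0:y1,x0:x1]
    return [c for c in cv2.findContours(m,cv2.RETR_EXTERNAL,cv2.CHAIN_APPROX_NONE)[0] if cv2.contourArea(c)>amin]
def cen(c):
    m=cv2.moments(c);return m["m10"]/m["m00"],m["m01"]/m["m00"]
Y=((20,120,80),(35,255,255))
E
python3 - <<'E'
from h import *
t,s=cv2.imread("pics/top0.png"),cv2.imread("pics/side0.png")
a=max(blobs(t,*Y,(225,110,290,180)),key=cv2.contourArea);b=max(blobs(s,*Y,(225,180,285,235)),key=cv2.contourArea)
print("areas",cv2.contourArea(a),cv2.contourArea(b),cen(a),cen(b))
print("paddle tri",tri(cen(a),cen(b)),"plane",onz("top",cen(a),.176),onz("side",cen(b),.176))
print("paddle rect",cv2.minAreaRect(a))
# white base plate outline at ground / yaw
w=max(blobs(t,(0,0,110),(180,60,255),(155,105,250,235),200),key=cv2.contourArea)
r=cv2.minAreaRect(w);print("white",r)
e=cv2.boxPoints(cv2.minAreaRect(a)); P=[onz("top",p,.176)[:2] for p in e];print(np.round(P,3))
o=blobs(t,(5,150,120),(18,255,255),(170,190,225,215))
print([ (cen(c),onz("top",cen(c),.135)) for c in o])
q=get_state();print("tool axes",R.from_rotvec(q["tool_rot"]).as_matrix().round(3).tolist())
c=lambda im,x,y,w,h,k:cv2.resize(im[y:y+h,x:x+w],None,fx=k,fy=k,interpolation=2)
cv2.imwrite("pics/crop.png",np.hstack([c(t,150,100,130,140,3),c(s,170,180,130,140,3)]))
E
```

```text
areas 724.5 431.5 (248.0561306648263, 143.0648723257419) (250.10544611819236, 204.9308613364233)
paddle tri (array([0.54106394, 0.17559326, 0.17145796]), np.float64(0.0007587983621950254)) plane [0.53975545 0.17456455 0.176     ] [0.5378621  0.17878511 0.176     ]
paddle rect ((248.30770874023438, 143.53846740722656), (34.516441345214844, 23.92616844177246), 78.69007110595703)
white ((204.9781951904297, 167.70974731445312), (110.29574584960938, 77.5661849975586), 79.99201965332031)
[[0.567 0.204]
 [0.577 0.159]
 [0.511 0.144]
 [0.501 0.189]]
[((189.08398950131232, 204.22572178477688), array([0.42388687, 0.29532079, 0.135     ]))]
tool axes [[0.962, 0.271, -0.001], [0.271, -0.962, 0.002], [-0.0, -0.002, -1.0]]
```

View pics/crop.png

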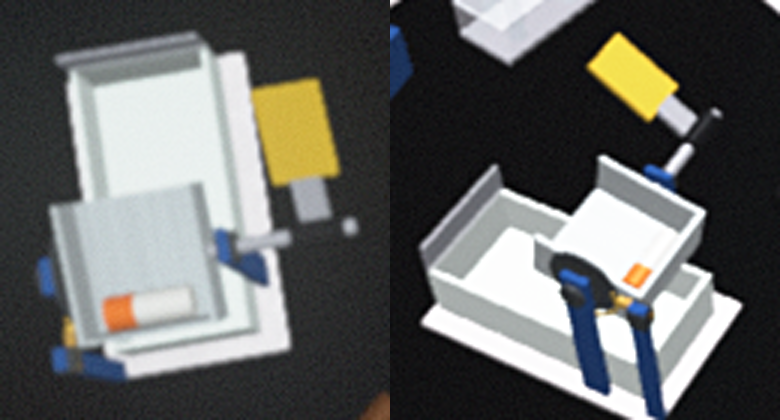

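The paddle comes out at about (0.540, 0.175, 0.174), against an expected z of 0.176. The dump yaw is about +9°. I'll swing there on an arc with the 190 mm side of the gripper along the dump direction.

```bash
python3 - <<'E'
import numpy as np
a=np.radians(np.linspace(-74.3,18,25));r=np.linspace(.650,.568,25)
p=np.c_[r*np.cos(a),r*np.sin(a)]*1000
print(np.diff(np.round(p),axis=0).astype(int).tolist())
E
```

```text
[[40, 17], [39, 19], [38, 21], [36, 24], [33, 26], [32, 28], [30, 30], [27, 32], [26, 34], [22, 34], [20, 37], [18, 37], [15, 38], [12, 39], [10, 39], [7, 39], [4, 40], [1, 40], [-1, 39], [-4, 40], [-6, 38], [-9, 38], [-12, 37], [-14, 36]]
```

Request:
send_rows(rows=[{"hand":0,"x":40,"y":17,"z":12,"roll":3.5},{"hand":0,"x":39,"y":19,"z":12,"roll":3.5},{"hand":0,"x":38,"y":21,"z":12,"roll":3.5},{"hand":0,"x":36,"y":24,"z":12,"roll":3.5},{"hand":0,"x":33,"y":26,"z":12,"roll":3.5},{"hand":0,"x":32,"y":28,"z":0,"roll":3.5},{"hand":0,"x":30,"y":30,"z":0,"roll":3.5},{"hand":0,"x":27,"y":32,"z":0,"roll":3.5}], force=20)

```text
time: 0.9
position: [0.4526, -0.4272, 0.3518]
tool_rot: [-2.913, -1.174, 0.0]
ft_force: [0.2, -0.2, 0.6]
grip_width: 0.355
grip_force: 0.0
```

Request:
send_rows(rows=[{"hand":0,"x":26,"y":34,"z":0,"roll":3.5},{"hand":0,"x":22,"y":34,"z":0,"roll":3.5},{"hand":0,"x":20,"y":37,"z":0,"roll":3.5},{"hand":0,"x":18,"y":37,"z":0,"roll":3.5},{"hand":0,"x":15,"y":38,"z":0,"roll":3.5},{"hand":0,"x":12,"y":39,"z":0,"roll":3.5},{"hand":0,"x":10,"y":39,"z":0,"roll":3.5},{"hand":0,"x":7,"y":39,"z":0,"roll":3.5}])

```text
time: 1.7
position: [0.5816, -0.1299, 0.3517]
tool_rot: [-2.543, -1.844, 0.001]
ft_force: [1.2, -0.3, -0.1]
grip_width: 0.008
grip_force: 0.0
```

Request:
send_rows(rows=[{"hand":0,"x":4,"y":40,"z":0,"roll":3.5},{"hand":0,"x":1,"y":40,"z":0,"roll":3.5},{"hand":0,"x":-1,"y":39,"z":0,"roll":3.5},{"hand":0,"x":-4,"y":40,"z":0,"roll":3.5},{"hand":0,"x":-6,"y":38,"z":0,"roll":3.5},{"hand":0,"x":-9,"y":38,"z":0,"roll":3.5},{"hand":0,"x":-12,"y":37,"z":0,"roll":3},{"hand":0,"x":-14,"y":36,"z":0,"roll":3},{"hand":0},{"hand":0}])

```text
schema error: expected keys hand, x, y, z, roll
```

Request:
send_rows(rows=[{"hand":0,"x":4,"y":40,"z":0,"roll":3.5},{"hand":0,"x":1,"y":40,"z":0,"roll":3.5},{"hand":0,"x":-1,"y":39,"z":0,"roll":3.5},{"hand":0,"x":-4,"y":40,"z":0,"roll":3.5},{"hand":0,"x":-6,"y":38,"z":0,"roll":3.5},{"hand":0,"x":-9,"y":38,"z":0,"roll":3.5},{"hand":0,"x":-12,"y":37,"z":0,"roll":3},{"hand":0,"x":-14,"y":36,"z":0,"roll":3},{"hand":0,"x":0,"y":0,"z":0,"roll":0},{"hand":0,"x":0,"y":0,"z":0,"roll":0}])

```text
time: 2.7
position: [0.5398, 0.1773, 0.3521]
tool_rot: [2.042, 2.387, -0.001]
ft_force: [-0.7, -0.8, -0.2]
grip_width: 0.002
grip_force: 0.0
```

Request:
send_rows(rows=[{"hand":0,"x":0,"y":-2,"z":-40,"roll":0},{"hand":0,"x":0,"y":0,"z":-30,"roll":0},{"hand":0,"x":0,"y":0,"z":-10,"roll":0},{"hand":0,"x":0,"y":0,"z":0,"roll":0}])

```text
time: 3.1
position: [0.5402, 0.1726, 0.2708]
tool_rot: [-2.047, -2.381, 0.004]
ft_force: [0.3, 0.2, 0.4]
grip_width: 0.001
grip_force: 0.0
```

```bash
python3 - <<'E'
from h import *
t,s=get_image("top"),get_image("side")
c=lambda im,x,y,w,h,k:cv2.resize(im[y:y+h,x:x+w],None,fx=k,fy=k,interpolation=2)
cv2.imwrite("pics/crop2.png",np.hstack([c(t,150,90,130,150,3),c(s,170,130,130,150,3)]))
E
```

```text
(no output)
```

View pics/crop2.png

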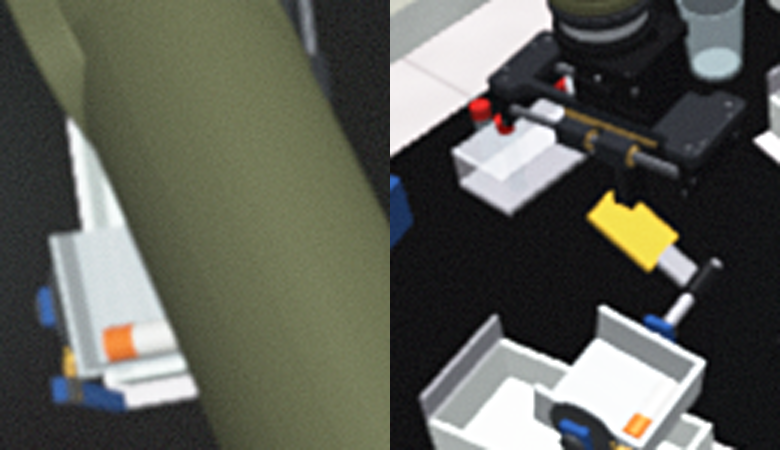

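The side view shows the closed fingertips just above the upper half of the paddle, at crop (620,195), and nothing else is near the gripper. I'll press now.

Request:
send_rows(rows=[{"hand":0,"x":0,"y":2,"z":-10,"roll":0},{"hand":0,"x":0,"y":0,"z":-6,"roll":0},{"hand":0,"x":0,"y":0,"z":-5,"roll":0},{"hand":0,"x":0,"y":0,"z":-4,"roll":0}])

```text
time: 3.6
position: [0.5407, 0.1766, 0.2476]
tool_rot: [2.045, 2.384, 0.001]
ft_force: [-0.4, -0.5, 4.4]
grip_width: 0.007
grip_force: 2.1
```

Request:
send_rows(rows=[{"hand":0,"x":0,"y":0,"z":-5,"roll":0},{"hand":0,"x":0,"y":0,"z":-5,"roll":0},{"hand":0,"x":0,"y":0,"z":-5,"roll":0}])

```text
time: 3.9
position: [0.5412, 0.1766, 0.2331]
tool_rot: [2.045, 2.383, 0.003]
ft_force: [1.0, 0.3, 4.5]
grip_width: 0.007
grip_force: 2.2
```

Request:
send_rows(rows=[{"hand":0,"x":0,"y":0,"z":-8,"roll":0},{"hand":0,"x":0,"y":0,"z":-8,"roll":0},{"hand":0,"x":0,"y":0,"z":-8,"roll":0},{"hand":0,"x":0,"y":0,"z":-8,"roll":0}])

```text
time: 4.3
position: [0.5425, 0.1768, 0.2016]
tool_rot: [2.044, 2.381, 0.008]
ft_force: [1.7, 0.4, 7.0]
grip_width: 0.008
grip_force: 3.6
```

Request:
send_rows(rows=[{"hand":0,"x":0,"y":0,"z":-8,"roll":0},{"hand":0,"x":0,"y":0,"z":-8,"roll":0},{"hand":0,"x":0,"y":0,"z":0,"roll":0},{"hand":0,"x":0,"y":0,"z":0,"roll":0},{"hand":0,"x":0,"y":0,"z":0,"roll":0}])

```text
time: 4.8
position: [0.5406, 0.1766, 0.1848]
tool_rot: [2.045, 2.384, 0.001]
ft_force: [-0.7, -0.0, 6.1]
grip_width: 0.009
grip_force: 2.7
```

```bash
python3 - <<'E'
from h import *
t,s=get_image("top"),get_image("side")
c=lambda im,x,y,w,h,k:cv2.resize(im[y:y+h,x:x+w],None,fx=k,fy=k,interpolation=2)
cv2.imwrite("pics/crop3.png",np.hstack([c(t,150,100,130,140,3),c(s,170,180,130,140,3)]))
E
```

```text
(no output)
```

View pics/crop3.png

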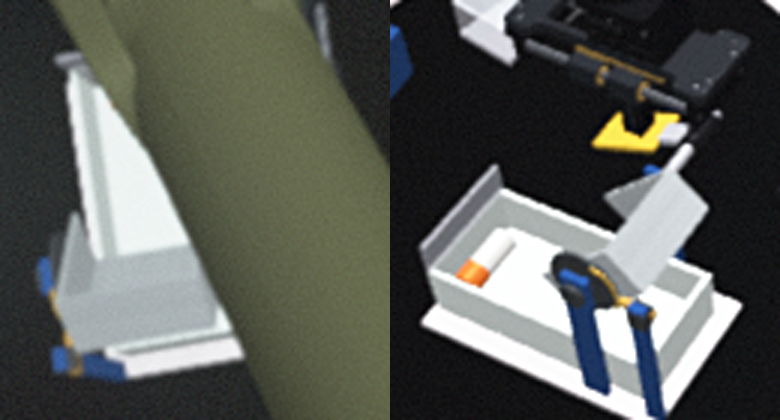

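The cup has tipped and the orange-capped vial lies in the tray, at side crop (485,260). I'll raise the hand smoothly so the cup can swing home, then move clear.

Request:
send_rows(rows=[{"hand":0,"x":0,"y":0,"z":10,"roll":0},{"hand":0,"x":0,"y":0,"z":10,"roll":0},{"hand":0,"x":0,"y":0,"z":10,"roll":0},{"hand":0,"x":0,"y":0,"z":10,"roll":0},{"hand":0,"x":0,"y":0,"z":10,"roll":0},{"hand":0,"x":0,"y":0,"z":10,"roll":0},{"hand":0,"x":0,"y":0,"z":15,"roll":0},{"hand":0,"x":0,"y":0,"z":30,"roll":0},{"hand":0,"x":0,"y":0,"z":40,"roll":0},{"hand":0,"x":0,"y":0,"z":20,"roll":0}])

```text
time: 5.9
position: [0.5413, 0.177, 0.3534]
tool_rot: [2.044, 2.382, 0.007]
ft_force: [0.1, -0.3, -0.9]
grip_width: 0.007
grip_force: 0.0
```

Request:
send_rows(rows=[{"hand":0,"x":0,"y":-35,"z":0,"roll":0},{"hand":0,"x":0,"y":-40,"z":0,"roll":0},{"hand":0,"x":0,"y":-40,"z":0,"roll":0},{"hand":0,"x":0,"y":-35,"z":0,"roll":0},{"hand":0,"x":0,"y":0,"z":0,"roll":0},{"hand":0,"x":0,"y":0,"z":0,"roll":0},{"hand":0,"x":0,"y":0,"z":0,"roll":0},{"hand":0,"x":0,"y":0,"z":0,"roll":0}])

```text
time: 6.7
position: [0.5403, 0.0281, 0.3496]
tool_rot: [2.042, 2.387, 0.001]
ft_force: [-0.1, 0.5, 0.1]
grip_width: 0.003
grip_force: 0.0
```

```bash
python3 - <<'E'
from h import *
t,s=get_image("top"),get_image("side")
cv2.imwrite("pics/crop4.png",np.hstack([t[100:300,150:510],s[120:320,150:510]]))
b=max(blobs(s,*Y,(225,180,285,235)),key=cv2.contourArea);print(cen(b),cv2.contourArea(b),get_state()["ft_force"])
E
```

```text
(250.13898567557104, 204.93766937669375) 430.5 [ 1.06985    -0.88211684  0.26047159]
```

View pics/crop4.png

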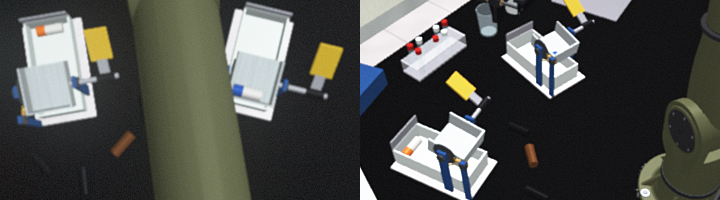

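The used paddle is back at its starting pixel (250.1, 204.9), so that cup is home. The orange-capped vial is in the tray, at top crop (48,30). The blue-capped vial is still in its cup, and the robot is clear of everything.

```bash
python3 -c "from bench import *; print(close_job())"
```

```text
the job is handed in; nothing more can be done
None
```

The job is handed in: the orange-capped vial was tipped into its tray, its cup swung fully back home, and the blue-capped vial's cup was left untouched.

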